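# Let out the telescopic vial arm to the next locking hole

### The job

On the white stand, the telescopic arm that carries the vial ring is locked in its inner hole by two sprung buttons, one on each side. Squeeze both buttons in, draw the arm out of the tube, and go on drawing it gently until both buttons pop out through the hole in the end sleeve and lock it there; feel for the catch and do not pull hard against it. Then let go of everything, and leave the other things on the bench where they stand.

Things in the scene. Friction and masses are not known exactly. Their poses are not given: they have to be found in the camera images.
- stand: white stand fixed to the bench, base 160 x 90 x 12 mm (x -115 to 45 mm), two legs carrying a level square steel tube, 28 mm outside, x -100 to 36 mm, axis 85 mm above the bench. Origin: on the bench below the tube axis at the inner locking hole. x: the way the arm draws out; y across the tube; z up. From x = -19 mm outward the space beside and below the tube is free down to the base
- tube_mouth (a point): fixed point on the tube axis at the tube's outer end, 36 mm beyond the inner hole. Over the end a steel sleeve (32 mm square, thumbscrew to 28 mm above the axis) is clamped. The sleeve's hole lies 44 to 72 mm beyond the inner hole, different each time and not measured: to be felt or seen. The sleeve reaches 36 mm before to 48 mm beyond its hole. Axes as the stand's
- tube (a joint): how far the arm (inner tube, 20 mm square) is drawn out along the stand's x, m: 0 = buttons in the inner hole (start), end stop 0.086. Locked in a 13 mm long hole it has 1.5 mm of play either way. Sliding friction about 1.5 N, plus about 3 N while the sprung buttons rub inside the tube, plus 8 N per m/s. More than 16 N of load between buttons and holes strains the catch
- button_l (a joint): how far the button on the stand's +y side is pressed in, m: 0 = popped out, 0.008 = fully in. It is free of the hole when in by 0.0045 or more; let go between the holes it stays in by about 0.0045. Spring: 3 N when out, plus 0.4 N per mm. Both buttons must be in together for the arm to slide
- button_r (a joint): the same for the button on the stand's -y side
- buttons_mid (a point): point on the tube axis midway between the two buttons, moving with the arm. Each button has a flat round steel head, 18 mm across, 4 mm thick, outside the tube on the +y or -y side, level with the axis (85 mm above the bench). Over both heads: 58 mm when out, about 49 mm riding between holes, 42 mm fully in. Axes as the stand's
- post_grip (a point): grip point of the dark steel post (16 x 16 mm, its top 51 mm above the tube axis) near the arm's outer end, 152 mm further out along x than the buttons; this point is on the post's axis, 35 mm above the tube axis, and moves with the arm. A steel vial ring, 38 mm across, lies beyond it level with the tube. Axes as the stand's
- jar: closed amber glass jar, 44 mm wide, 60 mm tall, black cap; origin at the centre of its underside. Bystander: leave it where it is
- beaker: open glass beaker, 70 mm wide, 85 mm tall; origin at the centre of its underside. Bystander: leave it where it is
- wrench: steel spanner, 160 mm long, lying flat; origin under its middle. Bystander: leave it where it is
- screwdriver: screwdriver, 170 mm long, lying flat; origin under its middle. Bystander: leave it where it is
- flask: conical glass flask, 80 mm wide, 108 mm tall; origin at the centre of its underside. Bystander: leave it where it is
- fitting: small turned steel tube fitting standing upright, 26 mm wide, 36 mm tall; origin at the centre of its underside. Bystander: leave it where it is
- weight: brass cylinder weight, 28 mm wide, 26 mm tall; origin at the centre of its underside. Bystander: leave it where it is

How it is judged:
By the outcome, as a careful person would: the job done as asked, in the order asked, and still so for the second after the job is handed in, with the robot touching nothing.
It also fails if it takes over 45 s, if anything falls off the work surface, if the arm or the gripper's body presses on something with over 40 N, if the wrist force passes 120 N, or if a joint passes its speed limit or range.

### The arm

A 7-joint arm with a two-finger parallel gripper is mounted at the origin on the work surface. World frame = base frame: x ahead of the robot, y to its left, z up, the work surface at z = 0. Lengths are in m, angles in rad, forces in N, time in s.
With the tool pointing down it reaches from about 0.4 to 0.85 m from the base axis. Payload 4.5 kg.
Tool frame: the origin (TCP) lies on the centre line of the jaws, within the pads' length; the fingertips stand 8 mm ahead of it and the grasp point (between the pads) lies 11 mm behind it; z points along the fingers, y is the line along which they close (so a half turn about z gives the same grasp; the last joint's range is limited). The gripper opens to 88 mm and grips with 3 to 60 N. Pads are 18 mm wide; open, the fingers measure 123 mm over their backs; the gripper's body (75 mm by 187 mm) begins 45 mm behind the grasp point.
Start: joints at [1.362, 0.689, -0.195, 1.565, 0.157, 0.902, -0.215], TCP at [0.15, -0.607, 0.247] pointing down, gripper open.
Joint ranges: [-3.01, 3.01], [-0.46, 2.08], [-1.47, 1.51], [0.13, 2.56], [-1, 4.14], [0.04, 2.09], [-2.66, 2.66]. Speed limits (rad/s): [2.57, 2.57, 3.14, 3.14, 3.14, 3.14, 3.14].

### API

Orientations are given as [roll, pitch, yaw] about the fixed x, y, z axes, in that order (R = Rz(yaw) Ry(pitch) Rx(roll)).
In Python, from plant import ctrl gives the robot as it stands.
- The arm moves only by the shell command python3 -m crank 'ROWS'. ROWS is JSON, a list that holds one entry, the list of rows, each a list of 5 numbers: the shift along the world's x, y, z as a fraction of full scale, then the turn about the world's z as a fraction of full scale, then the closure, from -1 (fully open) to 1 (shut). In form: [[[x, y, z, twist, fingers], ...]]. A call has 1 to 10 rows; each row is the pose to reach, as a shift and turn from the pose commanded when the call began, turning the shorter way round; what a row does not reach only later rows make up. Full scale, the value 1, is 25 cm for a shift and 360 degrees for a turn. A row lasts 1/10 s, in which the tool goes at most 50 mm and 8.59 degrees, less where a joint would pass 70% of its speed; a pose out of reach is approached as far as the arm can. A call with a number of a shift or a turn outside -1 to 1 is refused whole. A call with a gripper value outside its range is refused whole. The fingers move at their own pace and stop on an object; the grip force is fixed at half the most. Time passes only in rows, so rows that repeat a pose let the fingers close. It gives the time, the measured TCP pose, the force, the opening and the grip force at its end, in the units of the state.
- ctrl.read_state(): the state, without advancing time (a new reading comes with each control period).
- ctrl.read_camera(name): name is "scene" or "top"; returns (picture, depth): 384x512x3 uint8, blue, green, red; 384x512 float32, m along the optical axis (not along the pixel's ray), 0 where there is no reading.
- ctrl.get_calibration(name): a dict with "K" (3x3 intrinsics, pixels), "k1" (the pictures are not rectified: a ray, as slopes to the right and down, at radius r is drawn at 1 + k1 r^2 times it, then the intrinsics apply), "rvec" (rotation vector, rad) and "tvec" (3), from world to camera coordinates, as OpenCV has them. Camera axes: x right, y down, z forward; pixel columns grow to the right and rows downward; lengths in m; the calibration is good to about 2 mm. A picture is of the moment at which its call begins. get_calibration takes no time and is no camera call.
- ctrl.close_job(): hands the job in; it is judged then, once.
The state is a dict: "t": time; "joints": joint angles; "qvel": joint speeds; "effort": joint torques, N m; "position": TCP position; "eef_rot": TCP orientation; "wrist_force": force on the tool from outside, world axes, zero at the start; "wrist_torque": the same for the moment, N m; "width": finger opening in m; "grasp_force": force on a finger pad.
Only numpy, scipy, OpenCV 4.12 (cv2) and the standard library are available. Lean on these libraries where they do the work, as an engineer would, in place of code of your own. Each camera call takes 0.05 s, during which the arm holds its last target. There are 200 camera calls.

## Working session

There is one attempt and no reset: what is moved stays moved. The work goes in short steps, Python scripts to look and compute and a shell command to move; the robot and the scene stay as the last step left them, time stands still between calls to the robot, and variables do not carry over. Pictures are saved under pics/ and viewed, at most 10 in all, crops included, and the job is handed in when it is done.

```bash
mkdir -p pics
cat > h.py <<'E'
import cv2,numpy as np
from plant import ctrl
def cal(n):
    c=ctrl.get_calibration(n);K=np.array(c["K"],float);k=float(c["k1"]);R=cv2.Rodrigues(np.array(c["rvec"],float))[0];t=np.array(c["tvec"],float).ravel()
    return K,np.array([k,0,0,0,0]),R,t
def world(n,px,d=None,z=None):
    K,D,R,t=cal(n);px=np.array(px,float).reshape(-1,1,2)
    s=cv2.undistortPoints(px,K,D).reshape(-1,2);r=np.c_[s,np.ones(len(s))]
    if d is not None: return (r*np.array(d).reshape(-1,1)-t)@R
    o=-R.T@t;w=r@R
    return o+w*((z-o[2])/w[:,2:])
def proj(n,P):
    K,D,R,t=cal(n);return cv2.projectPoints(np.array(P,float).reshape(-1,1,3),cv2.Rodrigues(R)[0],t,K,D)[0].reshape(-1,2)
E
python3 - <<'E'
from h import *
for n in("scene","top"):
    im,d=ctrl.read_camera(n);cv2.imwrite(f"pics/{n}0.png",im);np.save(f"{n}0.npy",d)
    K,D,R,t=cal(n);print(n,-R.T@t,R[2])
s=ctrl.read_state();print(s)
E
```

```text
scene [ 1.12764175 -0.34662521  0.71492742] [-0.58690168  0.457381   -0.66809358]
top [0.54418082 0.1009537  1.17611416] [ 0.04454332 -0.00393597 -0.9989997 ]
{'t': 0.1, 'joints': array([ 1.36179637,  0.68989796, -0.19452524,  1.56622787,  0.15732996,
        0.90249348, -0.21505832]), 'qvel': array([ 1.01388103e-03,  4.68808466e-05,  9.39439328e-04, -3.59626980e-03,
        6.28579531e-04,  5.72378846e-04, -1.22740367e-03]), 'effort': array([-2.98488325e-03, -5.28501606e+01, -1.27119239e+00, -1.53837276e+01,
       -5.24843065e-02,  1.98900794e-03,  5.19025718e-05]), 'position': array([ 0.15008672, -0.60614868,  0.24599494]), 'eef_rot': array([-3.13996603e+00,  1.37939208e-04,  2.42939136e-01]), 'wrist_force': array([-0.23922244,  0.25610777,  0.47737563]), 'wrist_torque': array([ 0.04380885,  0.02389589, -0.00673977]), 'grasp_force': 0.0, 'width': 0.08839920630536446}
```

View pics/scene0.png

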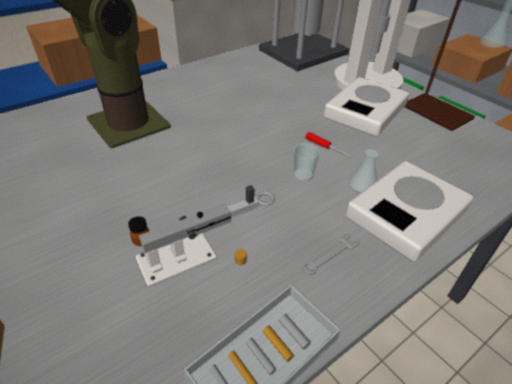

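View pics/top0.png

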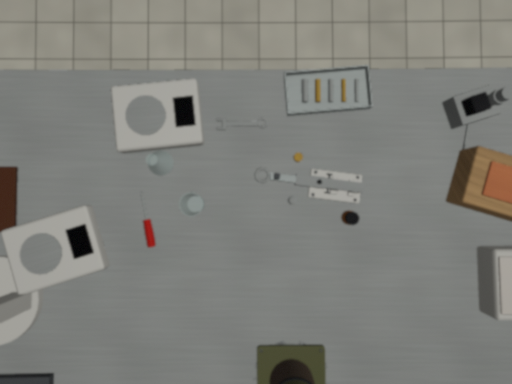

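The scene view shows the stand around (185,235), the post at (250,194) and the ring at (265,198). In the top view the stand is near (335,187), the post at (277,177) and the ring at (261,175). The fitting is near (291,200), the weight at (297,157) and the jar at (350,217).

Run:
```python
from h import *
a=cv2.imread("pics/scene0.png")[170:290,120:290];b=cv2.imread("pics/top0.png")[145:230,245:370]
a=cv2.resize(a,None,fx=4.6,fy=4.6,interpolation=3)[:, :780];b=cv2.resize(b,None,fx=6.2,fy=6.2,interpolation=3)
cv2.imwrite("pics/s1.png",a[:590]);cv2.imwrite("pics/t1.png",b)
d=np.load("top0.npy")
# top cam: points with z between .09 and .15 in region
ys,xs=np.mgrid[150:225,250:366];P=world("top",np.c_[xs.ravel(),ys.ravel()],d[150:225,250:366].ravel())
z=P[:,2].reshape(75,116)*1000
np.set_printoptions(linewidth=400)
print(z[14:48:2,0:116:3].astype(int))
```

```text
[[   2   -1    0    0    0    0    1    0    2   -1   -5    0   -4    2   -1   -1    0    3    1    0    2    0    0    2    4    6   -4    0    1    1    0    0    1   -1    1    0    1   -3    1]
 [   0    0    3    1    0    2    2    1    3    0    4    2    1    1    0    1    3   -3    1   -2   -2    2    5    2    2   -5   -1    1    0   -1   -1    2    0   -3   -2   -1    0    0    0]
 [   0    1   -3    1   88   86   -1    0   -2    0    4    0    0   -1    1    2   -1    0    0    4    0    0    1    2   -1    0    6    0    0   -5   -1   -2    4   -1    1   -1    1   -2   -4]
 [   5    0    0   87   82   90   -4    2    0    0   -6   -3    0    0    3    0   -3   -1   -1   -3    0   12    7   10   10   -3   -3   -2    0    1    0    0   -1    3    0    0    0    0    0]
 [  -1    0   87    0    3    0   91    3    1    0   -2    2   -4   -2   -1    1    3    1    0   -1    0   10   12   10    9   12   11   14   12   13    0    0   -4    0   -2    4    0   -1    1]
 [   0    0   87    0   -2    0   90   95   93  136  140    0    0    5    0    2  103    0   -4   -2   -1   1
[... 1566 characters left out ...]
  -1    0   11    6   13    8   11   10   89   28   58   68   77  101   96  100   97   96  102  100   -1]
 [   0    0   -2    4   -3    0   -3    0   -1   -3    4    0    4   -1    0    0   -1   -1    3    1   11    8   14   15   12   90   84   21   22   20   14    8   11   34   67   73   91   99   -3]
 [   0    0 1176    0   -1    2    0    1    3   -2    0    3    0    2    0    0    1   -1    0    0   11   19   11   11   10    9   13   13   12   14    9   12   12   20   23   14   14    3    0]
 [  -3    0    1    4    0    0   -5    0    0    2   -1    1    0    2    3   -1    0    4    1    0   11   14    9   14    9    8    9   14   13    9   12   10   13   15   22   10    8    1   -1]]
```

View pics/s1.png

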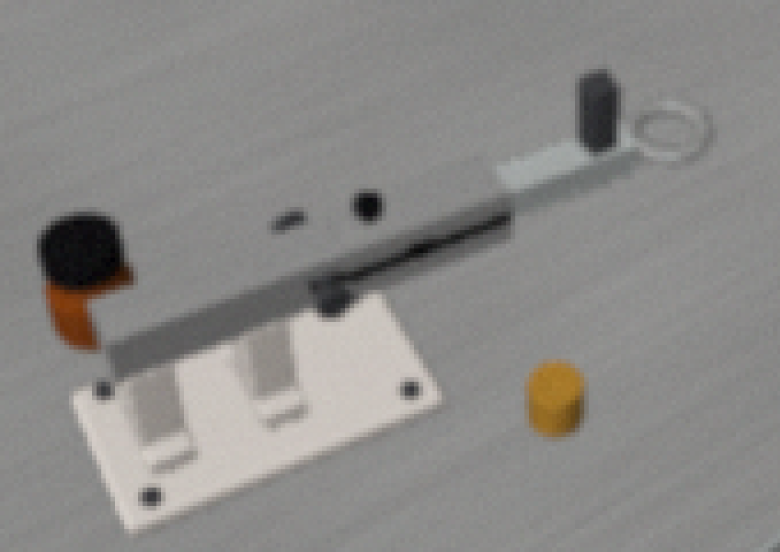

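View pics/t1.png

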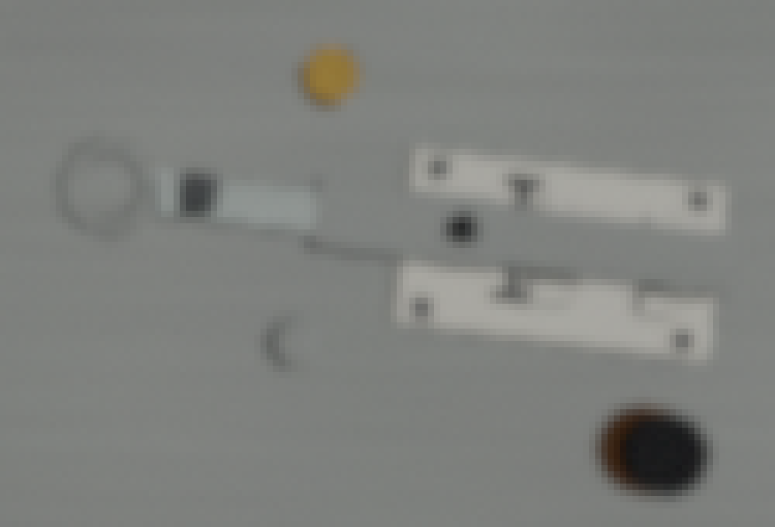

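Run:
```python
from h import *
np.set_printoptions(precision=4,suppress=True)
T=lambda x,y:(245+(x+.5)/6.2-.5,145+(y+.5)/6.2-.5)
S=lambda x,y:(120+(x+.5)/4.6-.5,170+(y+.5)/4.6-.5)
f=lambda c,z:world("top",[T(*c)],z=z)[0]
post=f((197,195),.136);ring=f((100,187),.088);b1=f((523,180),.094);b2=f((513,290),.094);ts=f((460,228),.113)
corn=[f(c,.012) for c in((413,147),(726,185),(714,358),(397,325))]
print("post",post,"ring",ring,"b",b1,b2,(b1+b2)/2,"ts",ts);print(np.array(corn))
print("post scene",world("scene",[S(598,75)],z=.136))
# sleeve/tube top via depth fit: points z 97..105 from both cameras
for n in("top","scene"):
    d=np.load(n+"0.npy");v,u=np.nonzero(d>0);P=world(n,np.c_[u,v],d[v,u])
    m=(np.linalg.norm(P[:,:2]-(b1+b2)[:2]/2,axis=1)<.16)&(P[:,2]>.08)&(P[:,2]<.108)
    Q=P[m];vx,vy,x0,y0=cv2.fitLine(Q[:,:2].astype(np.float32),cv2.DIST_HUBER,0,.01,.01).ravel()
    print(n,m.sum(),"dir",np.degrees(np.arctan2(vy,vx)),"pt",x0,y0)
e=post-(b1+b2)/2;print("b->post",np.linalg.norm(e[:2]),np.degrees(np.arctan2(e[1],e[0])))
e=ring-(b1+b2)/2;print("ring dir",np.degrees(np.arctan2(e[1],e[0])))
c=np.array(corn);e=c[0]-c[1]+c[3]-c[2];print("base dir",np.degrees(np.arctan2(e[1],e[0])),np.linalg.norm(e)/2,"ctr",c.mean(0))
```

```text
post [0.6069 0.0464 0.136 ] ring [0.6138 0.089  0.088 ] b [ 0.6155 -0.1067  0.094 ] [ 0.5646 -0.1013  0.094 ] [ 0.59  -0.104  0.094] ts [ 0.5925 -0.0741  0.113 ]
[[ 0.6377 -0.0679  0.012 ]
 [ 0.6178 -0.2232  0.012 ]
 [ 0.5319 -0.2157  0.012 ]
 [ 0.5491 -0.0588  0.012 ]]
post scene [[0.6052 0.0481 0.136 ]]
top 887 dir 82.56405 pt 0.5892853 -0.087128684
scene 1827 dir 82.58781 pt 0.60047615 -0.08404812
b->post 0.1513759563373982 83.61428709100093
ring dir 82.99451014200858
base dir 83.2188969705284 0.15722276958533418 ctr [ 0.5841 -0.1414  0.012 ]
```

```bash
P='[[[0.877,1,0,0.0963,-1],[0.877,1,0,0.0963,-1],[0.877,1,0,0.0963,-1],[0.877,1,0,0.0963,-1],[0.877,1,0,0.0963,-1],[0.877,1,0,0.0963,-1],[0.877,1,0,0.0963,-1],[0.877,1,0,0.0963,-1],[0.877,1,0,0.0963,-1]]]'; python3 -m crank '[[[0.877,1,0,0.0963,-1],[0.877,1,0,0.0963,-1],[0.877,1,0,0.0963,-1],[0.877,1,0,0.0963,-1],[0.877,1,0,0.0963,-1],[0.877,1,0,0.0963,-1],[0.877,1,0,0.0963,-1],[0.877,1,0,0.0963,-1],[0.877,1,0,0.0963,-1]]]'
```

```text
t: 1.0
position: [0.3696, -0.3562, 0.2466]
eef_rot: [-3.141, 0.0, 0.85]
wrist_force: [-1.0, 0.0, -0.2]
width: 0.0879
grasp_force: 0.0
```

```bash
python3 -m crank '[[[0.876,1,0,0.0963,-1],[0.876,1,0,0.0963,-1],[0.876,1,0,0.0963,-1],[0.876,1,0,0.0963,-1],[0.876,1,0,0.0963,-1],[0.876,1,0,0.0963,-1],[0.876,1,0,0.0963,-1],[0.876,1,0,0.0963,-1],[0.876,1,-0.2,0.0963,-1],[0.876,1,-0.2,0.0963,-1]]]'
python3 - <<'E'
from h import *
print(ctrl.read_state()["eef_rot"])
a,d=ctrl.read_camera("scene");b,e=ctrl.read_camera("top")
a=cv2.resize(a[110:270,110:300],None,fx=4,fy=4,interpolation=3)[:600];b=cv2.resize(b[145:230,245:370],None,fx=4,fy=4)
cv2.imwrite("pics/s2.png",a)
E
```

```text
t: 2.0
position: [0.5835, -0.11, 0.1916]
eef_rot: [-3.129, 0.003, 1.45]
wrist_force: [-1.4, -0.0, -0.6]
width: 0.0882
grasp_force: 0.0
[-3.12934127e+00  3.12796088e-03  1.44995787e+00]
```

View pics/s2.png

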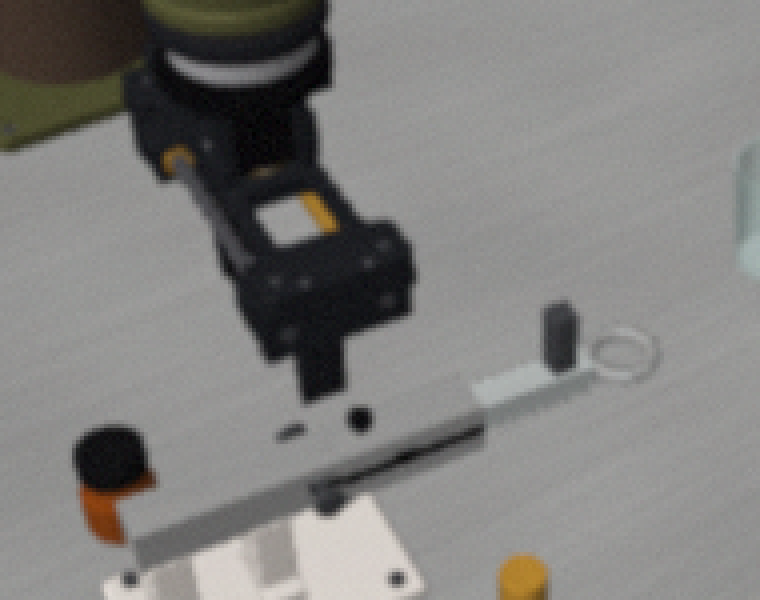

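Run:
```python
from h import *
np.set_printoptions(precision=4,suppress=True)
print(ctrl.read_state()["position"])
S=lambda x,y:(120+(x+.5)/4.6-.5,170+(y+.5)/4.6-.5)
a=np.radians(83.2);X=np.array([np.cos(a),np.sin(a)]);Y=np.array([-X[1],X[0]]);o=np.array([.5886,-.1045])
for nm,c,z in(("slot spot",(418,250),.085),("slot out end",(510,208),.085),("button",(335,300),.085),("slot in",(312,287),.085),("sleeve end near top",(512,200),.101),("sleeve end far",(492,160),.101),("thumb",(368,206),.108),("tube inner near top",(107,345),.099)):
    p=world("scene",[S(*c)],z=z)[0,:2]-o;print(nm,1000*p@X,1000*p@Y)
T=lambda x,y:(245+(x+.5)/6.2-.5,145+(y+.5)/6.2-.5)
for nm,c,z in(("sleeve end top",(318,183),.101),("sl end bot",(310,243),.101),("thumb",(460,228),.113)):
    p=world("top",[T(*c)],z=z)[0,:2]-o;print(nm,1000*p@X,1000*p@Y)
```

```text
[ 0.587  -0.1092  0.1963]
slot spot 46.68626351933078 -16.149805340523407
slot out end 97.3447628596268 -12.57240487412919
button 0.1821225245014122 -26.03492790506611
slot in -5.871746168758511 -13.599528486306752
sleeve end near top 93.65363106688697 -22.348331904621087
sleeve end far 97.73995252182762 6.386116544307323
thumb 30.206261039401134 0.2999407355220258
tube inner near top -100.33876479472434 -13.970462105063865
sleeve end top 95.78618448700867 -14.341930224123722
sl end bot 96.45380698105559 13.524416225239403
thumb 30.6361815059564 -0.3144630008357492
```

```bash
python3 -m crank '[[[0.004,0.014,-0.2,0,-1],[0.004,0.014,-0.4,0,-1],[0.004,0.014,-0.489,0,-1],[0.004,0.014,-0.489,0,-1],[0.004,0.014,-0.489,0,-1],[0.004,0.014,-0.489,0,-1]]]'
```

```text
t: 2.7
position: [0.5914, -0.1038, 0.0772]
eef_rot: [3.137, -0.0, 1.452]
wrist_force: [-0.0, -1.0, 0.1]
width: 0.0882
grasp_force: 0.0
```

```bash
python3 -m crank '[[[-0.008,0,-0.008,0,-1],[-0.008,0,-0.008,0,-1],[-0.008,0,-0.008,0,-1]]]'
```

```text
t: 3.0
position: [0.5878, -0.1033, 0.0732]
eef_rot: [3.141, 0.0, 1.453]
wrist_force: [1.0, 0.8, 0.2]
width: 0.0881
grasp_force: 0.0
```

```bash
python3 -m crank '[[[0.002,0,0,0,1],[0.002,0,0,0,1],[0.002,0,0,0,1],[0.002,0,0,0,1],[0.002,0,0,0,1],[0.002,0,0,0,1],[0.002,0,0,0,1],[0.002,0,0,0,1]]]'
```

```text
t: 3.8
position: [0.5898, -0.1033, 0.0725]
eef_rot: [3.138, -0.001, 1.453]
wrist_force: [4.8, 0.0, -4.1]
width: 0.0407
grasp_force: 30.0
```

```bash
python3 -m crank '[[[0.003,0.004,0,0,1],[0.003,0.008,0,0,1],[0.004,0.012,0,0,1],[0.004,0.016,0,0,1]]]'
```

```text
t: 4.2
position: [0.5902, -0.0999, 0.0725]
eef_rot: [3.139, 0.0, 1.453]
wrist_force: [6.3, -2.9, -4.7]
width: 0.0407
grasp_force: 30.0
```

```bash
python3 -m crank '[[[0.001,0.01,0,0,1],[0.002,0.02,0,0,1],[0.004,0.03,0,0,1],[0.005,0.04,0,0,1],[0.006,0.05,0,0,1],[0.007,0.06,0,0,1],[0.009,0.072,0,0,1],[0.009,0.072,0,0,1]]]'
python3 - <<'E'
from h import *
a,d=ctrl.read_camera("scene");b,e=ctrl.read_camera("top")
a=cv2.resize(a[150:270,110:300],None,fx=4,fy=4,interpolation=3)
cv2.imwrite("pics/s3.png",a)
E
```

```text
t: 5.0
position: [0.5927, -0.0812, 0.0725]
eef_rot: [3.139, -0.0, 1.453]
wrist_force: [5.6, -1.3, -4.6]
width: 0.0408
grasp_force: 30.0
```

View pics/s3.png

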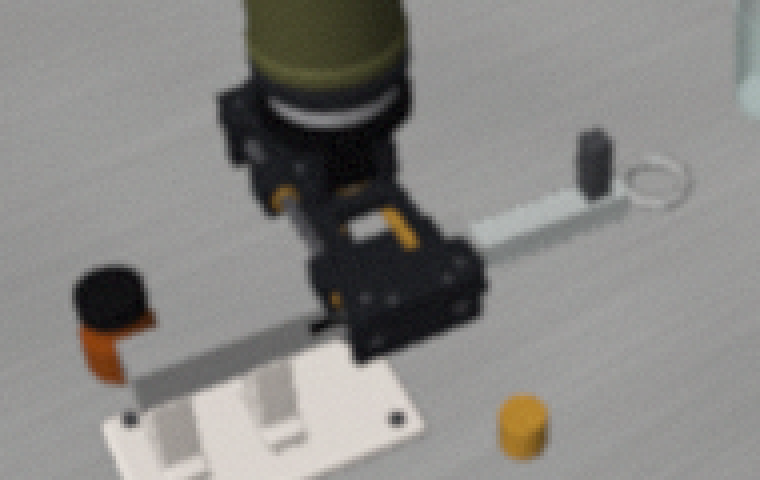

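The post moved from about (250,190) to (259,191) with the buttons, so the arm is sliding. I'll release, rise and go over to the post.

```bash
python3 -m crank '[[[0,0,0,0,-1],[0,0,0,0,-1],[0,0,0,0,-1],[0,0,0,0,-1],[0,0,0,0,-1],[0,0,0,0,-1],[0,0,0.18,0,-1],[0,0,0.36,0,-1],[0,0,0.36,0,-1],[0,0,0.36,0,-1]]]'
python3 - <<'E'
from h import *
a,d=ctrl.read_camera("scene");b,e=ctrl.read_camera("top")
cv2.imwrite("pics/tt.png",b)
# post top: dark pixels with depth z in .125...145, from both views
for n,im,dd in(("scene",a,d),("top",b,e)):
    v,u=np.nonzero(dd>0);P=world(n,np.c_[u,v],dd[v,u]);m=(P[:,2]>.128)&(P[:,2]<.144)&(abs(P[:,0]-.609)<.03)&(abs(P[:,1]-.069)<.03)
    print(n,m.sum(),P[m].mean(0),P[m].min(0),P[m].max(0))
E
```

```text
t: 6.1
position: [0.5917, -0.0813, 0.1635]
eef_rot: [3.139, 0.0, 1.453]
wrist_force: [-1.0, 0.3, -0.0]
width: 0.0883
grasp_force: 0.0
scene 56 [0.61478265 0.06438236 0.13415812] [0.60417736 0.05709037 0.12840715] [0.62198473 0.07473731 0.13804327]
top 33 [0.61037639 0.06676105 0.13545542] [0.60173634 0.05832001 0.13211515] [0.61834675 0.07496171 0.13946551]
```

```bash
python3 -m crank '[[[0.02,0.15,0,0,-1],[0.042,0.35,0,0,-1],[0.065,0.55,0,0,-1],[0.07,0.594,0,0,-1],[0.07,0.594,0,0,-1],[0.07,0.594,0,0,-1],[0.07,0.594,-0.1,0,-1],[0.07,0.594,-0.21,0,-1],[0.07,0.594,-0.21,0,-1],[0.07,0.594,-0.21,0,-1]]]'
```

```text
t: 7.2
position: [0.6085, 0.0649, 0.1097]
eef_rot: [-3.14, 0.002, 1.45]
wrist_force: [-0.1, 0.9, 0.2]
width: 0.0883
grasp_force: 0.0
```

```bash
python3 -m crank '[[[0,0,0,0,1],[0,0,0,0,1],[0,0,0,0,1],[0,0,0,0,1],[0,0,0,0,1],[0,0,0,0,1],[0,0,0,0,1],[0,0,0,0,1],[0,0,0,0,1],[0,0,0,0,1]]]'
```

```text
t: 8.2
position: [0.6122, 0.067, 0.1102]
eef_rot: [3.135, -0.002, 1.452]
wrist_force: [8.2, -0.7, -5.9]
width: 0.0157
grasp_force: 30.0
```

```bash
python3 -m crank '[[[0.012,0,0,0,1],[0.013,0.012,0,0,1],[0.015,0.024,0,0,1],[0.017,0.036,0,0,1],[0.018,0.048,0,0,1],[0.019,0.056,0,0,1],[0.019,0.056,0,0,1],[0.019,0.056,0,0,1]]]'
```

```text
t: 9.0
position: [0.6142, 0.0817, 0.1102]
eef_rot: [3.14, -0.001, 1.453]
wrist_force: [2.3, -4.2, 0.8]
width: 0.0157
grasp_force: 30.0
```

```bash
python3 -m crank '[[[0.001,0.004,0,0,1],[0.001,0.008,0,0,1],[0.002,0.012,0,0,1],[0.002,0.016,0,0,1]]]'; python3 -m crank '[[[0,0.003,0,0,1],[0.001,0.006,0,0,1],[0.001,0.006,0,0,1]]]'
```

```text
t: 9.4
position: [0.6146, 0.0847, 0.1102]
eef_rot: [3.14, 0.001, 1.452]
wrist_force: [3.2, -4.0, 2.1]
width: 0.0159
grasp_force: 30.0
t: 9.7
position: [0.6148, 0.0864, 0.1102]
eef_rot: [3.14, 0.0, 1.453]
wrist_force: [2.3, -4.7, 1.8]
width: 0.0154
grasp_force: 30.0
```

Friction is steady at about 4.5 N, with the arm at about 41.7 mm. I'll use 1 mm steps from here.

```bash
python3 -m crank '[[[0,0.002,0,0,1],[0,0.004,0,0,1],[0,0.004,0,0,1]]]'; python3 -m crank '[[[0,0.002,0,0,1],[0.001,0.004,0,0,1],[0.001,0.004,0,0,1]]]'
```

```text
t: 10.0
position: [0.615, 0.0873, 0.1102]
eef_rot: [3.14, 0.0, 1.452]
wrist_force: [3.7, -4.9, 1.9]
width: 0.0155
grasp_force: 30.0
t: 10.3
position: [0.6151, 0.0883, 0.1102]
eef_rot: [3.14, 0.0, 1.452]
wrist_force: [2.5, -4.1, 2.5]
width: 0.0156
grasp_force: 30.0
```

```bash
python3 -m crank '[[[0,0.002,0,0,1],[0,0.004,0,0,1],[0,0.004,0,0,1]]]'
```

```text
t: 10.6
position: [0.6152, 0.0893, 0.1101]
eef_rot: [3.14, 0.0, 1.452]
wrist_force: [3.8, -3.4, 0.9]
width: 0.0157
grasp_force: 30.0
```

```bash
python3 -m crank '[[[0,0.002,0,0,1],[0,0.004,0,0,1],[0,0.004,0,0,1]]]'
```

```text
t: 10.9
position: [0.6153, 0.0903, 0.1102]
eef_rot: [3.14, 0.0, 1.452]
wrist_force: [3.8, -4.5, 0.7]
width: 0.0156
grasp_force: 30.0
```

```bash
python3 -m crank '[[[0,0.002,0,0,1],[0.001,0.004,0,0,1],[0.001,0.004,0,0,1]]]'
```

```text
t: 11.2
position: [0.6157, 0.0928, 0.1102]
eef_rot: [3.14, -0.002, 1.453]
wrist_force: [3.4, -2.1, -0.1]
width: 0.0157
grasp_force: 30.0
```

The force dropped and the arm jumped 2.5 mm, which is probably the pop. One small step more to feel for the stop, then I'll look.

```bash
python3 -m crank '[[[0,0.002,0,0,1],[0,0.004,0,0,1],[0,0.004,0,0,1]]]'
python3 - <<'E'
from h import *
a,d=ctrl.read_camera("scene");b,e=ctrl.read_camera("top")
a=cv2.resize(a[170:270,120:270],None,fx=5,fy=5,interpolation=3);b=cv2.resize(b[145:215,245:370],None,fx=6,fy=6,interpolation=3)
cv2.imwrite("pics/s4.png",a);cv2.imwrite("pics/t4.png",b)
E
```

```text
t: 11.5
position: [0.6158, 0.0937, 0.1102]
eef_rot: [3.14, -0.002, 1.453]
wrist_force: [5.6, -1.8, 0.1]
width: 0.016
grasp_force: 30.0
```

View pics/s4.png

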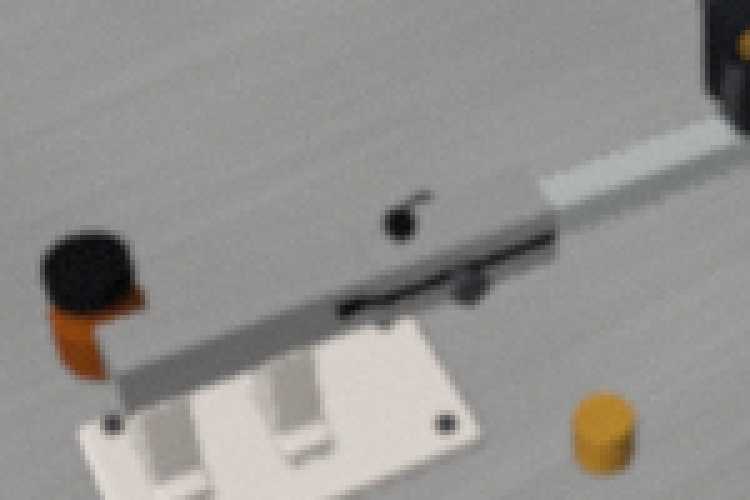

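The near button stands out from the sleeve at (470,285), with the near side of the sleeve free. The pull is down to sliding friction only, about 1.8 N. I'll feel lightly for the stop.

```bash
python3 -m crank '[[[0,0.002,0,0,1],[0,0.004,0,0,1],[0,0.004,0,0,1]]]'
```

```text
t: 11.9
position: [0.6158, 0.0942, 0.1102]
eef_rot: [3.14, -0.001, 1.453]
wrist_force: [4.9, -3.0, 0.0]
width: 0.016
grasp_force: 30.0
```

View pics/t4.png

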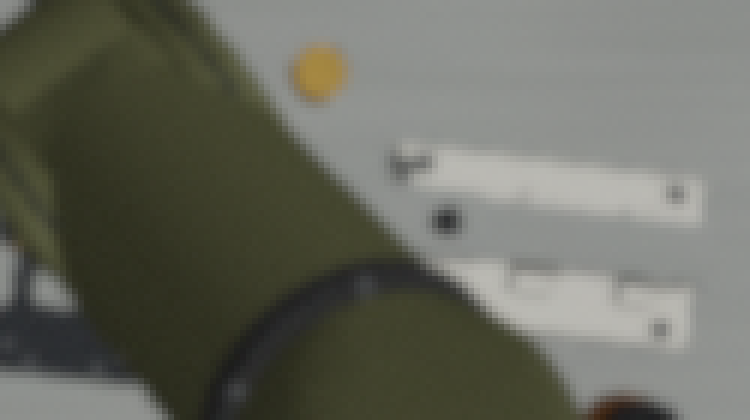

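The top view shows the near button out at (410,160), and the robot arm hides the other one. The arm advanced only 0.5 mm for a 1 mm step and the force rose, so it's meeting the stop. One more small step.

```bash
python3 -m crank '[[[0,0.002,0,0,1],[0,0.004,0,0,1],[0,0.004,0,0,1]]]'
```

```text
t: 12.2
position: [0.6158, 0.0942, 0.1102]
eef_rot: [3.14, 0.0, 1.452]
wrist_force: [6.2, -3.8, 1.8]
width: 0.0158
grasp_force: 30.0
```

It's caught: no advance, and the force is rising. I'll back off, release, rise and look.

```bash
python3 -m crank '[[[0.006,-0.006,0,0,1],[0.008,-0.01,0,0,1],[0.008,-0.01,0,0,1],[0.008,-0.01,0,0,-1],[0.008,-0.01,0,0,-1],[0.008,-0.01,0,0,-1],[0.008,-0.01,0,0,-1],[0.008,-0.01,0.2,0,-1],[0.008,-0.01,0.4,0,-1],[0.008,-0.01,0.5,0,-1]]]'; python3 -m crank '[[[0,0.2,0.1,0,-1],[0,0.4,0.1,0,-1],[0,0.6,0.1,0,-1],[0,0.8,0.1,0,-1],[0,0.8,0.1,0,-1],[0,0.8,0.1,0,-1]]]'
python3 - <<'E'
from h import *
a,d=ctrl.read_camera("scene");b,e=ctrl.read_camera("top")
a=cv2.resize(a[150:270,120:290],None,fx=3,fy=3,interpolation=3);b=cv2.resize(b[145:230,245:370],None,fx=4.08,fy=3,interpolation=3)
cv2.imwrite("pics/f.png",np.vstack([a,b[:, :510]]) if b.shape[1]>=510 else a)
E
```

```text
t: 13.2
position: [0.6183, 0.0931, 0.239]
eef_rot: [3.137, -0.002, 1.453]
wrist_force: [1.2, 0.4, 0.6]
width: 0.0696
grasp_force: 0.0
t: 13.8
position: [0.6156, 0.2948, 0.2595]
eef_rot: [-3.141, -0.001, 1.457]
wrist_force: [0.2, -0.7, -0.3]
width: 0.0883
grasp_force: 0.0
```

View pics/f.png

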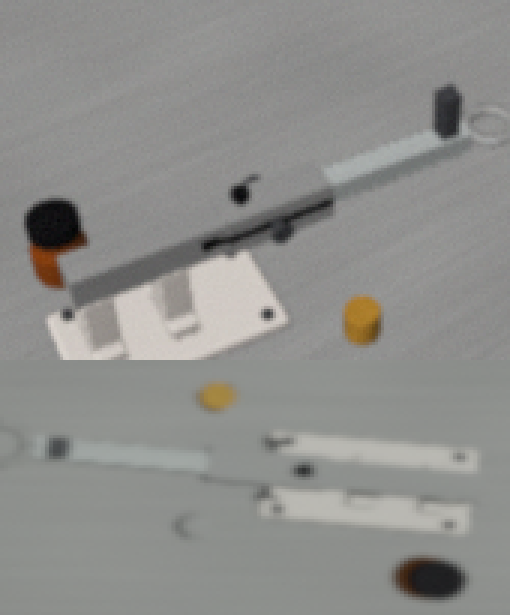

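The top view shows both heads standing out, at (275,440) and (265,492), about as far apart as at the start. The bystanders are where they were and the gripper is clear.

```bash
python3 -c "
from plant import ctrl
print(ctrl.close_job())"
```

```text
the job is handed in; nothing more can be done
None
```

The arm is drawn out about 48 mm and caught in the end sleeve with both buttons out; the gripper is open and clear, the other things were not touched, and the job is handed in at about 14 s.

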